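Drive the taper key of the mixer pulley tight

ROBOT

A 6-joint arm with a two-finger parallel gripper is mounted at the origin on the work surface. World frame = base frame: x ahead of the robot, y to its left, z up, the work surface at z = 0. Lengths are in mm, angles in rad, forces in N, time in s.
With the tool pointing down it reaches from about 275 to 750 mm from the base axis. Payload 10.2 kg.
Tool frame: the origin (TCP) lies between the finger pads; the fingertips stand 17 mm ahead of it and the grasp point (between the pads) lies 2 mm behind it; z points along the fingers, y is the line along which they close (so a half turn about z gives the same grasp; the last joint's range is limited). The gripper opens to 85 mm and grips with 20 to 120 N. Pads are 22 mm wide; open, the fingers measure 114 mm over their backs; the gripper's body (76 mm by 85 mm) begins 54 mm behind the grasp point. The pads swing forward as they close: fully open they stand 13 mm farther back than shut.
Start: joints at [-1.399, 0.313, 1.498, -0, 1.331, -0.223], TCP at [201.915, -484.625, 220.294] pointing down, gripper open.
Joint ranges: [-2.94, 2.94], [-0.97, 2.17], [0.19, 2.56], [-1.23, 4.37], [0.02, 3.11], [-2.88, 2.88]. Speed limits (rad/s): [2.39, 2.39, 3.01, 3.14, 3.14, 3.14].

INTERFACE

Orientations are given as a unit quaternion [w, x, y, z].
In Python, from rig import * gives the robot as it stands.
- The arm moves only by the tool step_arm, never from a script. Its argument "commands" is text: rows parted by semicolons, each of 7 numbers parted by spaces: the opening, from 0 (shut) to 1 (fully open), then the shift along the tool's x, y, z in cm, then the turn, a rotation vector about the tool's x, y, z in rad. In form: hand x y z rx ry rz; .... A call has 1 to 20 rows; each row is the pose to reach, as a shift and turn from the pose commanded when the call began, along the tool's axes at that moment; what a row does not reach only later rows make up. A row lasts 1/12 s, in which the tool goes at most 41.7 mm and 7.16 degrees, less where a joint would pass 70% of its speed; a pose out of reach is approached as far as the arm can. A call with a gripper value outside its range is refused whole. The fingers move at their own pace and stop on an object; "newtons" is the grip in N (left out, the last holds). Time passes only in rows, so rows that repeat a pose let the fingers close. It gives the time, the measured TCP pose, the force, the opening and the grip force at its end, in the units of the state.
- sense(): the state, without advancing time (a new reading comes with each control period).
- capture(name): name is "side" or "top" or "wrist"; returns the picture (384x512x3 uint8, red, green, blue); there is no depth.
- camera_model(name): a dict with "mtx" (3x3 intrinsics, pixels), "eye" and "rotation" of the camera in the world. Camera axes: x right, y down, z forward; pixel columns grow to the right and rows downward; lengths in mm; the calibration is good to about 2 mm. A picture is of the moment at which its call begins: read the wrist's pose just before it. camera_model takes no time and is no camera call; for the wrist camera it gives the pose at the moment of the call.
- finish_job(): hands the job in; it is judged then, once.
Trained networks look in the newest picture that a camera, given by its name, has taken for a name from the list of things; names that differ only in an ending like _2 or _b are one class to them, and where a whole thing is asked for, a point or a joint stands for the part that bears it (a point fixed in the world has none). Each returns a list of dicts, best first, with "score" (0 to 1); they miss things now and then, are a little off and sometimes report something else, mostly with a low value. They report only what shows in the picture. A call takes as long as a camera call.
- search_frame(camera, label): "rect" ([centre column, centre row, width, height] in pixels, round what is visible of it).
- trace(camera, label): "mask" (384x512 bool, what is visible of it) and "rect" ([centre column, centre row, width, height] in pixels, round what is visible of it).
- spot_point(camera, label): "xy" ([column, row] in pixels: a listed point, or the origin of a listed thing).
The state is a dict: "time_s": time; "joints": joint angles; "dq": joint speeds; "tau": joint torques, N m; "eef_pos": TCP position; "ee_rot": TCP orientation; "force": force on the tool from outside, world axes, zero at the start; "wrist_torque": the same for the moment, N m; "grip_width": opening from 0.0 (shut) to 1.0 (fully open); "grip_force": force on a finger pad.
Only numpy, scipy, OpenCV 4.12 (cv2) and the standard library are available. Lean on these libraries where they do the work, as an engineer would, in place of code of your own. Each camera call takes 0.05 s, during which the arm holds its last target. There are 200 camera calls.

TASK

The pulley of the cream mixer's gear motor is still loose on its shaft: take the black taper key from the wooden block, put it squarely, thin end down, into the keyway between hub and shaft, the nose of its head pointing outwards, and drive it down with the brass drift until it is wedged properly tight. Go by feel and gently: forced too hard, the key cracks the hub. Then stand the drift back in its own hole in the block and leave all the other things where they are.

Things in the scene. Friction and masses are not known exactly. Their poses are not given: they have to be found in the camera images.
- key_head (a point): Centre of the head of the black steel gib-head taper key, which stands upright, thin end down, in a slot of the wooden block. Axes: +z up, from thin end to head; +x from flat side to tapered side; y across. Head 22 mm (x) by 14 mm (y) by 16 mm high, flush with the flat side, its nose overhanging to +x. This point: 8 mm below the head's top, 83 mm above the thin end, 11 mm from the flat side.
- key: The same key, 14 mm wide all along, about 0.14 kg; axes as for key_head. Origin: middle of the flat side's lower edge, at the thin end. The shank under the head is 75 mm long, flat side at x = 0, its thickness in x growing evenly from 9 mm at the thin end to 15 mm under the head.
- keyway (a point): Centre of the keyway's mouth, at the hub's top. +z up along the shaft, +x outwards from the shaft's axis, y across. Keyway 15.5 mm wide in y, open at top and bottom. At the mouth the hub's floor is 6.5 mm to +x and the shaft's flat 6.5 mm to -x (up to 1.2 mm more or less); downwards it narrows with the key's taper. The key's flat side goes against the shaft, so its x axis points along this x.
- pulley: Aluminium V-belt pulley, 150 mm across, fixed; hub 76 mm across, 50 mm long. Origin: shaft axis, hub's underside; axes as keyway. The key first wedges with its thin end 35 to 65 mm below the mouth: only feel tells. From there about 10 N more push per mm. Properly tight after a downward push of 15 to 20 N; much less is too loose, over about 25 N may crack the hub. Wedged, it stays when let go.
- drift_mid (a point): A point on the axis of the brass drift (round bar 18 mm thick, 112 mm long, about 0.23 kg), 85 mm above its lower end: the place to hold it. It stands upright in the middle hole of the block; z is its axis, upwards.
- drift: The same drift; the origin is the centre of its flat lower end, which goes on the key's head.
- drift_hole (a point): Centre of the mouth of the drift's hole in the block's top: round, 22.5 mm across, 40 mm deep. x runs along the block. The drift's slight lean in it does not matter.
- block: Light wooden block, fixed, 170 mm (x) by 64 mm (y) by 50 mm high, origin at the centre of its underside. Along its x axis: the key's slot at x = -58 mm (14.5 mm by 16.5 mm), the drift's hole at x = 4 mm, the pin punch's hole at x = 62 mm; all 40 mm deep.
- drive: Green worm-gear housing with a grey motor lying to +x, fixed. Origin on the shaft axis at the table. Motor 38 mm to each side, up to 218 mm from the axis, its terminal box 120 mm high; the hub's top is 142 mm and the shaft's end 146 mm above the table.
- pin_punch: Bystander: thin steel pin punch, 11 mm across, 105 mm long, standing in the block; origin at its lower end.
- tub: Bystander: white open plastic tub, 120 x 100 x 45 mm; origin at its underside.
- spare_key: Bystander: plain straight steel key without head, 60 x 12 x 10 mm, lying in the tub.
- washer: Bystander: steel washer, 32 mm across, lying in the tub.
- beaker_a: Bystander: small glass beaker, 68 mm across, 92 mm high.
- beaker_b: Bystander: larger glass beaker, 80 mm across, 120 mm high.
- blender: Bystander: stick blender lying along x, about 400 mm long, 70 mm high.
- red_spatula: Bystander: red spatula with clear handle lying flat, about 230 mm long.

How it is judged (in metres and radians):
On the way, in this order (a step that is already met when the one before it is completed fails the run):
1. the key is in the keyway, thin end down and nose outwards, at least 20 mm deep (x of key in the frame of pulley between 0.01 and 0.02 m and y of key in the frame of pulley between -0.003 and 0.003 m and x of key_head in the frame of pulley above 0.02 m and angle between the z axis of key and the z axis of pulley, either way round below 0.035 rad and z of key in the frame of pulley between -0.03 and 0.03 m), for 0.2 s.
2. the drift drives the key in the keyway until it is wedged (contact force between drift and key above 8 N and contact force between key and pulley above 10 N and z of key in the frame of pulley between -0.03 and 0.025 m), for 0.04 s.
At the end, for the whole second after the job is handed in: The key sits squarely (within 2 degrees) in the keyway, nose outwards, wedged with over 10 N on the hub, its thin end 25 to 80 mm below the mouth; the drift stands upright on the bottom of its own hole; both are at rest (contact force between key and pulley above 10 N and x of key in the frame of pulley between 0.01 and 0.02 m and y of key in the frame of pulley between -0.003 and 0.003 m and x of key_head in the frame of pulley above 0.02 m and angle between the z axis of key and the z axis of pulley, either way round below 0.035 rad and z of key in the frame of pulley between -0.03 and 0.025 m and linear speed of each of key, drift below 0.02 m/s and horizontal distance between drift and drift_hole below 0.006 m and height (world z) of drift below 0.018 m and angle between drift's own z axis and vertical below 0.2 rad); the robot touches nothing.
It fails at once if the key is forced and the hub cracks (contact force between key and pulley above 36 N).
It fails at once if another thing is shifted by over 30 mm (pin punch, tub, spare key, washer, beakers, blender, spatula) (distance of any of pin_punch, tub, spare_key, washer, beaker_a, beaker_b, blender, red_spatula from where it was at the start of the episode above 0.03 m).
It also fails if it takes over 64 s, if anything falls off the work surface, if the arm or the gripper's body presses on something with over 40 N, if the wrist force passes 120 N, or if a joint passes its speed limit or range.

## Working session

There is one attempt and no reset: what is moved stays moved. The work goes in short steps, Python scripts to look and compute and a tool call to move; the robot and the scene stay as the last step left them, time stands still between calls to the robot, and variables do not carry over. Pictures are saved under pics/ and viewed, at most 10 in all, crops included, and the job is handed in when it is done.

Besides the shell and the picture viewer there is one more tool, called after "Request:" in YAML: its name, and indented under it one key for each argument. step_arm: Moves the arm, as the interface text tells. Its arguments: {"type":"object","properties":{"commands":{"type":"string"},"newtons":{"type":"number"}},"required":["commands"]}

```bash
mkdir -p pics; cat > h.py <<'E'
from rig import *
import numpy as np, cv2
from scipy.spatial.transform import Rotation as R
def ray(cam,xy):
    m=camera_model(cam); d=np.array(m["rotation"])@np.linalg.inv(np.array(m["mtx"]))@np.array([xy[0],xy[1],1.])
    return np.array(m["eye"],float),d/np.linalg.norm(d)
def atz(cam,xy,z):
    e,d=ray(cam,xy); return e+d*(z-e[2])/d[2]
def proj(cam,p):
    m=camera_model(cam); c=np.array(m["rotation"]).T@(np.array(p,float)-np.array(m["eye"])); u=np.array(m["mtx"])@c; return u[:2]/u[2]
def tri(rs):
    A=np.zeros((3,3));b=np.zeros(3)
    for e,d in rs:
        P=np.eye(3)-np.outer(d,d);A+=P;b+=P@e
    x=np.linalg.solve(A,b); return x,[np.linalg.norm((np.eye(3)-np.outer(d,d))@(x-e)) for e,d in rs]
def tool():
    s=sense(); q=s["ee_rot"]; return np.array(s["eef_pos"]),R.from_quat([q[1],q[2],q[3],q[0]]).as_matrix()
E
python3 - <<'E'
from h import *
im=[capture(c) for c in("side","top")]
cv2.imwrite("pics/a.png",cv2.cvtColor(im[0],cv2.COLOR_RGB2BGR));cv2.imwrite("pics/b.png",cv2.cvtColor(im[1],cv2.COLOR_RGB2BGR))
np.set_printoptions(precision=1,suppress=True)
for l in["key_head","keyway","drift_mid","drift_hole","pulley","drive","block","pin_punch"]:
    r=[];o=[]
    for c in("side","top"):
        p=spot_point(c,l)[:2]
        o.append([(np.round(x["xy"],1).tolist(),round(x["score"],2)) for x in p])
        if p:r.append(ray(c,p[0]["xy"]))
    print(l,o,tri(r) if len(r)==2 else "")
for c in("side","top"):print(camera_model(c))
print(sense())
E
```

```text
Traceback (most recent call last):
  File "h.py", line 5, in ray
    m=camera_model(cam); d=np.array(m["rotation"])@np.linalg.inv(np.array(m["mtx"]))@np.array([xy[0],xy[1],1.])
                           ~~~~~~~~~~~~~~~~~~~~~~~^~~~~~~~~~~~~~~~~~~~~~~~~~~~~~~~~~
ValueError: matmul: Input operand 1 has a mismatch in its core dimension 0, with gufunc signature (n?,k),(k,m?)->(n?,m?) (size 3 is different from 4)
```

```bash
sed -i 's/np.array(m\["rotation"\])/Q(m["rotation"])/' h.py; cat >> h.py <<'E'
def Q(q): return R.from_quat([q[1],q[2],q[3],q[0]]).as_matrix()
E
python3 - <<'E'
from h import *
np.set_printoptions(precision=1,suppress=True)
for l in["key_head","keyway","drift_mid","drift_hole","pulley","drive","block","pin_punch"]:
    r=[];o=[]
    for c in("side","top"):
        p=spot_point(c,l)[:2]
        o.append([(np.round(x["xy"],1).tolist(),round(x["score"],2)) for x in p])
        if p:r.append(ray(c,p[0]["xy"]))
    print(l,o,tri(r) if len(r)==2 else "")
for c in("side","top"):print(camera_model(c))
print(sense())
E
```

```text
key_head [[([231.4, 273.4], 0.78)], [([156.1, 219.2], 0.4)]] (array([438.9, 254.8,  96.5]), [np.float64(5.818011270461353), np.float64(5.818011270461252)])
keyway [[([235.1, 186.0], 0.73)], [([246.7, 163.8], 0.74), ([243.3, 174.8], 0.52)]] (array([577.7,  16.1, 154.8]), [np.float64(0.849073166656936), np.float64(0.8490731666570328)])
drift_mid [[([213.1, 263.7], 0.76)], [([158.0, 202.5], 0.44)]] (array([486.2, 251.8,  99.2]), [np.float64(2.095527757751463), np.float64(2.095527757751507)])
drift_hole [[([212.7, 277.6], 0.76)], [([166.7, 205.8], 0.78)]] (array([488.3, 243.1,  47.8]), [np.float64(3.6402611053412035), np.float64(3.640261105341254)])
pulley [[([233.4, 187.8], 0.71), ([235.2, 205.5], 0.59)], [([247.6, 174.9], 0.86)]] (array([562.7,  20.9, 153. ]), [np.float64(15.592024649819052), np.float64(15.5920246498191)])
drive [[([237.7, 238.1], 0.92)], [([247.2, 180.4], 0.96), ([243.7, 172.8], 0.69)]] (array([565.2,  20.1, -11.7]), [np.float64(1.6186694465472533), np.float64(1.6186694465472637)])
block [[([215.1, 294.4], 0.94)], [([166.8, 206.3], 0.92)]] (array([485.9, 249.9,   3. ]
[... 190 characters left out ...]
5, 195.8],
       [  0. ,   0. ,   1. ]]), 'eye': array([  9.7, 886.5, 780.5]), 'rotation': array([ 0.1, -0.2,  0.8, -0.5])}
{'mtx': array([[402.4,   0. , 258. ],
       [  0. , 402.4, 188.2],
       [  0. ,   0. ,   1. ]]), 'eye': array([ 355.8,  -12.1, 1155.1]), 'rotation': array([ 0.1, -0.7,  0.7, -0.1])}
{'time_s': 0.95, 'joints': array([-1.4,  0.3,  1.5, -0. ,  1.3, -0.2]), 'dq': array([-0.,  0.,  0.,  0.,  0., -0.]), 'tau': array([ -0. , -41.2, -26. ,  -0. ,   0. ,  -0. ]), 'eef_pos': array([ 201.9, -484.6,  220.3]), 'ee_rot': array([-0. ,  1. ,  0.2, -0. ]), 'force': array([-0.5,  0.3,  0.4]), 'wrist_torque': array([ 0., -0., -0.]), 'grip_force': 0.0, 'grip_width': 0.9996869788499718}
```

View pics/a.png

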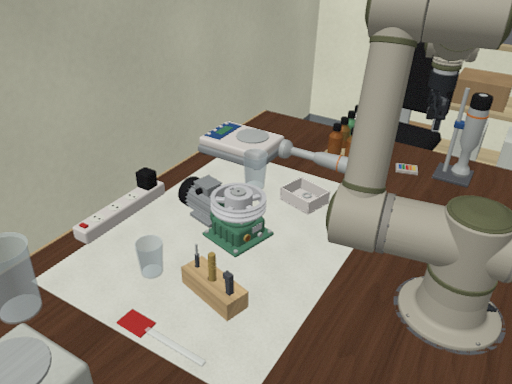

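View pics/b.png

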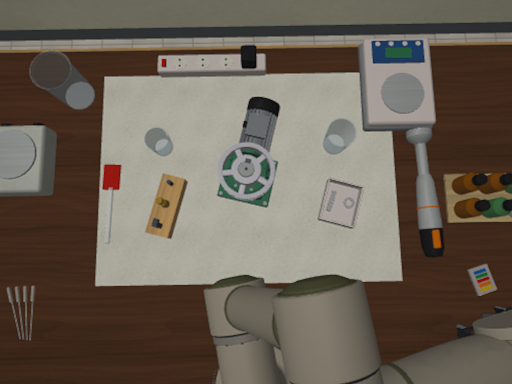

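```bash
cat >> h.py <<'E'
def plan(p,yaw):
    """tool target: TCP p (mm), tool y axis at yaw (world), pointing down -> shift cm, rotvec"""
    P,M=tool(); z=np.array([0,0,-1.]); y=np.array([np.cos(yaw),np.sin(yaw),0]); T=np.c_[np.cross(y,z),y,z]
    return np.round(M.T@(np.array(p)-P)/10,3),np.round(R.from_matrix(M.T@T).as_rotvec(),4)
E
python3 - <<'E'
from h import *
P,M=tool();print(M.round(4));m=camera_model("wrist");print(m["mtx"],M.T@(m["eye"]-P),(M.T@Q(m["rotation"])).round(3))
print("yaw tool y now",np.degrees(np.arctan2(M[1,1],M[0,1])))
for d in(70,-110): print(plan([470,235,330],np.radians(d)))
E
```

```text
[[ 0.9231  0.3846 -0.    ]
 [ 0.3846 -0.9231  0.    ]
 [-0.     -0.     -1.    ]]
[[308.66072103   0.         253.69947888]
 [  0.         308.66072103 194.86423071]
 [  0.           0.           1.        ]] [  79.55397064    1.34558045 -153.65654262] [[ 0.001 -0.949 -0.314]
 [ 1.     0.001 -0.   ]
 [ 0.    -0.314  0.949]]
yaw tool y now -67.38248696776328
(array([ 52.424, -56.118, -10.97 ]), array([-0.    , -0.    , -2.3978]))
(array([ 52.424, -56.118, -10.97 ]), array([-0.    ,  0.    ,  0.7438]))
```

Request:
step_arm:
  commands: "1 5 -5 -11 0 0 -0.2; 1 52 -56 -11 0 0 -2.4; 1 52 -56 -11 0 0 -2.4; 1 52 -56 -11 0 0 -2.4; 1 52 -56 -11 0 0 -2.4; 1 52 -56 -11 0 0 -2.4; 1 52 -56 -11 0 0 -2.4; 1 52 -56 -11 0 0 -2.4; 1 52 -56 -11 0 0 -2.4; 1 52 -56 -11 0 0 -2.4; 1 52 -56 -11 0 0 -2.4; 1 52 -56 -11 0 0 -2.4; 1 52 -56 -11 0 0 -2.4; 1 52 -56 -11 0 0 -2.4; 1 52 -56 -11 0 0 -2.4; 1 52 -56 -11 0 0 -2.4; 1 52 -56 -11 0 0 -2.4; 1 52 -56 -11 0 0 -2.4; 1 52 -56 -11 0 0 -2.4; 1 52 -56 -11 0 0 -2.4"

```text
time_s: 2.62
eef_pos: [467.3, 237.1, 329.6]
ee_rot: [-0.0, 0.167, 0.986, 0.001]
force: [0.2, -1.3, -0.7]
grip_width: 0.996
grip_force: 0.0
```

```bash
python3 - <<'E'
from h import *
np.set_printoptions(precision=1,suppress=True)
im=capture("wrist"); cv2.imwrite("pics/c.png",cv2.cvtColor(cv2.resize(im,(768,576),interpolation=cv2.INTER_CUBIC),cv2.COLOR_RGB2BGR))
for l,z in[("key_head",93),("key",10),("drift_mid",95),("drift_hole",50),("block",0),("pin_punch",10),("keyway",142),("pulley",92)]:
    for x in spot_point("wrist",l)[:2]: print(l,np.round(x["xy"],1),round(x["score"],2),atz("wrist",x["xy"],z))
E
```

```text
key_head [262.7 129.7] 0.81 [434.3 254.7  93. ]
key [260.3 113.8] 0.65 [420.5 257.2  10. ]
drift_mid [267.3 174.2] 0.63 [489.9 240.1  95. ]
drift_hole [260.8 169.6] 0.66 [491.9 231.2  50. ]
drift_hole [268.  171.1] 0.29 [497.6 240.2  50. ]
block [267.4 156.3] 0.72 [487.  245.2   0. ]
pin_punch [266.2 196.8] 0.73 [547.1 221.8  10. ]
pulley [132.6 269.8] 0.8 [559.6   8.7  92. ]
```

View pics/c.png

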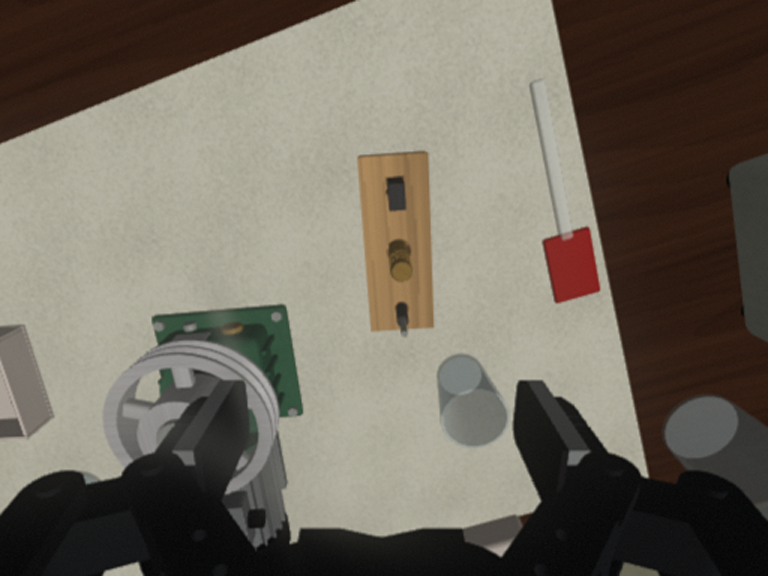

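```bash
python3 - <<'E'
from h import *
im=cv2.imread("pics/c.png")
cv2.imwrite("pics/d.png",cv2.resize(im[140:350,330:460],None,fx=2.8,fy=2.8,interpolation=cv2.INTER_CUBIC))
t=trace("wrist","block")[0]; m=t["mask"].astype(np.uint8)
c=max(cv2.findContours(m,0,1)[0],key=cv2.contourArea); b=cv2.boxPoints(cv2.minAreaRect(c))
w=np.array([atz("wrist",p,50)[:2] for p in b]); print(t["score"],b.round(1).tolist(),w.round(1).tolist(),[np.degrees(np.arctan2(*(w[i]-w[i-1])[::-1])).round(1) for i in range(4)],[np.linalg.norm(w[i]-w[i-1]).round(1) for i in range(4)])
print(sense()["eef_pos"])
E
```

```text
0.75 [[237.6999969482422, 102.9000015258789], [284.8999938964844, 100.0], [292.0, 217.39999389648438], [244.8000030517578, 220.3000030517578]] [[394.6, 233.0], [412.8, 293.9], [578.4, 251.2], [558.4, 182.2]] [np.float64(162.8), np.float64(73.4), np.float64(-14.5), np.float64(-106.2)] [np.float64(171.5), np.float64(63.6), np.float64(171.0), np.float64(71.8)]
[466.52305246 231.76515784 330.56149465]
```

View pics/d.png

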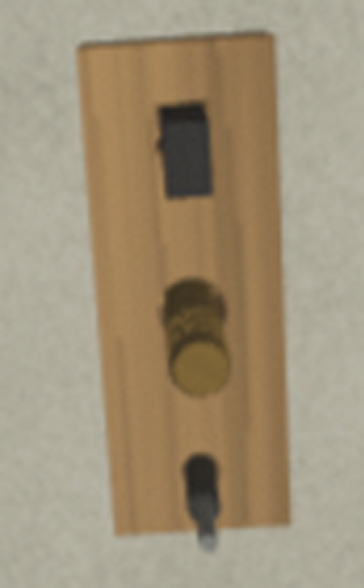

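Request:
step_arm:
  commands: "1 3.7 1.3 13 0 0 -0.07; 1 3.7 1.3 13 0 0 -0.07; 1 3.7 1.3 13 0 0 -0.07; 1 3.7 1.3 13 0 0 -0.07; 1 3.7 1.3 13 0 0 -0.07; 1 3.7 1.3 13 0 0 -0.07; 1 3.7 1.3 13 0 0 -0.07; 1 3.7 1.3 13 0 0 -0.07"

```text
time_s: 3.78
eef_pos: [437.2, 257.0, 201.9]
ee_rot: [0.001, 0.138, 0.99, 0.001]
force: [-0.2, 0.3, 0.0]
grip_width: 0.999
grip_force: 0.0
```

```bash
cat >> h.py <<'E'
def look(items,cam="wrist"):
    im=capture(cam)
    for l,z in items:
        for x in spot_point(cam,l)[:2]: print(l,np.round(x["xy"],1),round(x["score"],2),atz(cam,x["xy"],z).round(1))
    P,M=tool(); print("tcp",P.round(1),"yaw",np.degrees(np.arctan2(M[1,1],M[0,1])).round(2)); return im
E
python3 - <<'E'
from h import *
print(tool()[0])
im=look([("key_head",93),("drift_mid",95),("drift_hole",50),("block",0),("pin_punch",10)])
P,M=tool()
cv2.imwrite("pics/e.png",cv2.cvtColor(cv2.resize(im,(768,576),interpolation=cv2.INTER_CUBIC),cv2.COLOR_RGB2BGR))
for l,z in(("key_head",101),("block",50)):
    t=trace("wrist",l)[0]; m=t["mask"].astype(np.uint8)
    c=max(cv2.findContours(m,0,1)[0],key=cv2.contourArea); b=cv2.boxPoints(cv2.minAreaRect(c))
    w=np.array([atz("wrist",p,z)[:2] for p in b]); print(l,t["score"],b.round(1).tolist(),w.round(1).tolist(),[np.degrees(np.arctan2(*(w[i]-w[i-1])[::-1])).round(1) for i in range(4)],[np.linalg.norm(w[i]-w[i-1]).round(1) for i in range(4)])
E
```

```text
[437.15845389 257.04085243 201.87032117]
key_head [260.2 184.2] 0.86 [434.1 262.1  93. ]
drift_mid [259.  243.1] 0.64 [488.2 245.9  95. ]
drift_hole [254.5 226.6] 0.62 [490. 241.  50.]
drift_hole [259.2 187.2] 0.35 [448.7 257.7  50. ]
block [258.7 208.6] 0.75 [489.5 246.6   0. ]
block [393.4 169.4] 0.31 [485.3 412.3   0. ]
pin_punch [112.4 299. ] 0.68 [555.8  27.4  10. ]
tcp [436.3 257.1 200.6] yaw 74.13
key_head 0.71 [[250.0, 161.0], [267.0, 161.0], [267.0, 201.0], [250.0, 201.0]] [[409.1, 259.8], [413.0, 273.4], [447.1, 264.2], [443.1, 250.0]] [np.float64(164.0), np.float64(74.2), np.float64(-15.1), np.float64(-105.8)] [np.float64(35.3), np.float64(14.2), np.float64(35.3), np.float64(14.8)]
block 0.71 [[224.0, 135.0], [289.0, 135.0], [289.0, 289.0], [224.0, 289.0]] [[387.6, 239.0], [404.9, 299.9], [575.5, 258.1], [555.1, 186.0]] [np.float64(162.4), np.float64(74.2), np.float64(-13.8), np.float64(-105.8)] [np.float64(175.7), np.float64(63.4), np.float64(175.7), np.float64(74.9)]
```

View pics/e.png

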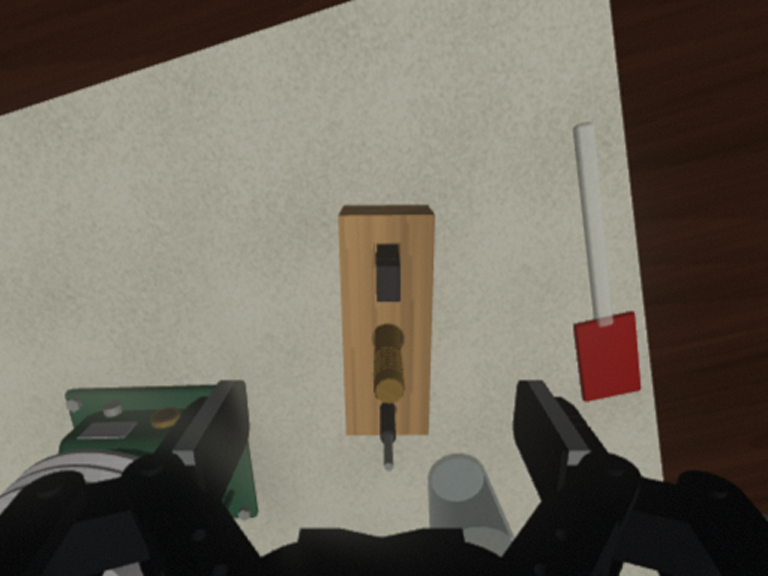

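Request:
step_arm:
  commands: "0.6 0.17 0.33 4 0 0 0; 0.5 0.17 0.33 8 0 0 0; 0.5 0.17 0.33 11 0 0 0; 0.5 0.17 0.33 11 0 0 0; 0.5 0.17 0.33 11 0 0 0; 0.1 0.17 0.33 11 0 0 0; 0 0.17 0.33 11 0 0 0; 0 0.17 0.33 11 0 0 0; 0 0.17 0.33 11 0 0 0; 0 0.17 0.33 11 0 0 0; 0 0.17 0.33 11 0 0 0; 0 0.17 0.33 11 0 0 0"
  newtons: 50

```text
time_s: 5.18
eef_pos: [435.5, 260.7, 90.5]
ee_rot: [0.0, 0.138, 0.99, 0.0]
force: [-0.3, -0.1, 0.2]
grip_width: 0.005
grip_force: 0.0
```

```bash
python3 - <<'E'
from h import *
print(sense()["grip_width"],sense()["force"])
im=look([("key_head",93),("drift_mid",95),("block",0)])
cv2.imwrite("pics/f.png",cv2.cvtColor(cv2.resize(im,(768,576),interpolation=cv2.INTER_CUBIC),cv2.COLOR_RGB2BGR))
E
```

```text
0.004670813052420274 [-0.32681442 -0.09945297  0.21246158]
key_head [257.7 250.8] 0.89 [437.  260.8  93. ]
drift_mid [257.7 336.4] 0.91 [491.1 245.7  95. ]
tcp [435.4 260.8  90.3] yaw 74.14
```

View pics/f.png

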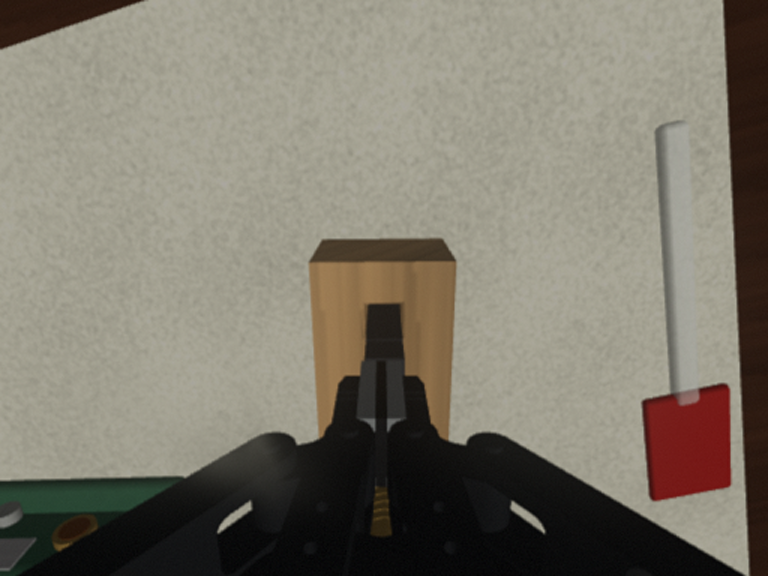

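```bash
python3 - <<'E'
from h import *
def p(u,v,z): print((u,v,z),atz("wrist",(u/1.5,v/1.5),z).round(1))
p(384,262,50);p(384,240,0);p(384,303,50);p(310,262,50);p(457,262,50)
for z in(50,93,101):p(384,303,z)
for z in(75,85,101,110): p(384,340,z);p(384,360,z)
P,M=tool()
for dz in(19,0,-20):
  for dx in(-11,0,11): print("tool",dx,dz,(proj("wrist",P+M@np.array([dx,0,dz-2]))*1.5).round(0))
m=camera_model("wrist");print(m["eye"])
for cam in("side","top"):
  im=capture(cam);print(cam,[ (np.round(x["xy"],1),x["score"]) for x in spot_point(cam,"key_head")], proj(cam,[435.5,260.5,93]),proj(cam,[435.5,260.5,50]))
  if cam=="side": cv2.imwrite("pics/g.png",cv2.cvtColor(cv2.resize(im[210:340,160:300],None,fx=4,fy=4,interpolation=cv2.INTER_CUBIC),cv2.COLOR_RGB2BGR))
E
```

```text
(384, 262, 50) [406.1 268.8  50. ]
(384, 240, 0) [406.9 268.9   0. ]
(384, 303, 50) [424.2 263.8  50. ]
(310, 262, 50) [397.4 238.1  50. ]
(457, 262, 50) [414.7 299.1  50. ]
(384, 303, 50) [424.2 263.8  50. ]
(384, 303, 93) [409.4 267.6  93. ]
(384, 303, 101) [406.7 268.3 101. ]
(384, 340, 75) [430.6 261.8  75. ]
(384, 360, 75) [439.1 259.4  75. ]
(384, 340, 85) [426.3 262.9  85. ]
(384, 360, 85) [434.3 260.7  85. ]
(384, 340, 101) [419.4 264.8 101. ]
(384, 360, 101) [426.6 262.7 101. ]
(384, 340, 110) [415.5 265.8 110. ]
(384, 360, 110) [422.2 263.9 110. ]
tool -11 19 [385. 374.]
tool 0 19 [385. 349.]
tool 11 19 [385. 324.]
tool -11 0 [385. 398.]
tool 0 0 [385. 372.]
tool 11 0 [385. 344.]
tool -11 -20 [386. 430.]
tool 0 -20 [386. 401.]
tool 11 -20 [386. 370.]
[357.68577445 281.1268733  243.94778266]
side [(array([229.5, 273.7]), 0.61)] [228.69994236 276.02245817] [228.82587207 290.33631355]
top [(array([160.6, 202.3]), 0.55)] [155.17463257 222.63003924] [159.16693672 223.74776241]
```

View pics/g.png

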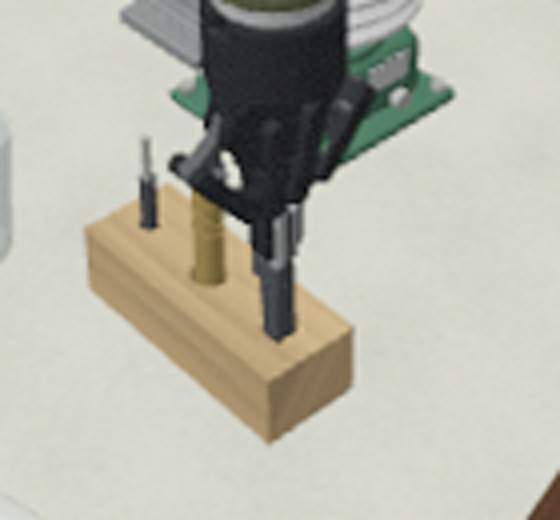

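Request:
step_arm:
  commands: "0.5 0 0 0 0 0 0; 0.5 0 0 0 0 0 0; 0.5 0 0 0 0 0 0; 0.5 0 0 1 0 0 0; 0.5 0 0 2.2 0 0 0; 0.5 0 0 2.2 0 0 0; 0 0 0 2.2 0 0 0; 0 0 0 2.2 0 0 0; 0 0 0 2.2 0 0 0; 0 0 0 2.2 0 0 0; 0 0 0 2.2 0 0 0; 0 0 0 2.2 0 0 0"

```text
time_s: 6.58
eef_pos: [435.7, 260.9, 68.7]
ee_rot: [0.001, 0.138, 0.99, 0.0]
force: [1.1, 0.4, 2.2]
grip_width: 0.154
grip_force: 51.8
```

Request:
step_arm:
  commands: "0 0 0 -2 0 0 0; 0 0 0 -5 0 0 0; 0 0 0 -9 0 0 0; 0 0 0 -13 0 0 0; 0 0 0 -15.8 0 0 0; 0 -4 -2.7 -15.8 0 0 0; 0 -8 -5.4 -15.8 0 0 0; 0 -12 -8.1 -15.8 0 0 0; 0 -15 -10 -15.8 0 0 0; 0 -18 -12.2 -15.8 0 0 0; 0 -20.2 -13.7 -15.8 0 0 0; 0 -20.2 -13.7 -15.8 0 0 0; 0 -20.2 -13.7 -15.8 0 0 0; 0 -20.2 -13.7 -15.8 0 0 0; 0 -20.2 -13.7 -15.8 0 0 0"

```text
time_s: 7.83
eef_pos: [591.6, 74.8, 226.4]
ee_rot: [-0.0, 0.137, 0.991, 0.0]
force: [0.7, 0.0, -1.1]
grip_width: 0.153
grip_force: 51.4
```

```bash
python3 - <<'E'
from h import *
s=sense();print(s["grip_width"],s["grip_force"],s["force"])
im=look([("keyway",142),("pulley",92),("drive",0),("key_head",226+24),("key",167)])
cv2.imwrite("pics/h.png",cv2.cvtColor(cv2.resize(im,(768,576),interpolation=cv2.INTER_CUBIC),cv2.COLOR_RGB2BGR))
E
```

```text
0.1527594011954431 51.42841144697741 [ 0.7363245   0.03359749 -1.065854  ]
keyway [179.6 211.6] 0.63 [586.8  10.8 142. ]
pulley [189.7 175.8] 0.87 [569.9  15.   92. ]
pulley [182.9 211.6] 0.45 [603.   -3.9  92. ]
drive [205.3 157.6] 0.87 [571.   15.9  -0. ]
drive [398.3  25.9] 0.57 [489.5 266.7   0. ]
key_head [255.4 270.6] 0.72 [592.7  73.3 250. ]
key [254.6 192.7] 0.64 [580.3  76.5 167. ]
tcp [592.1  74.2 226.5] yaw 74.18
```

View pics/h.png

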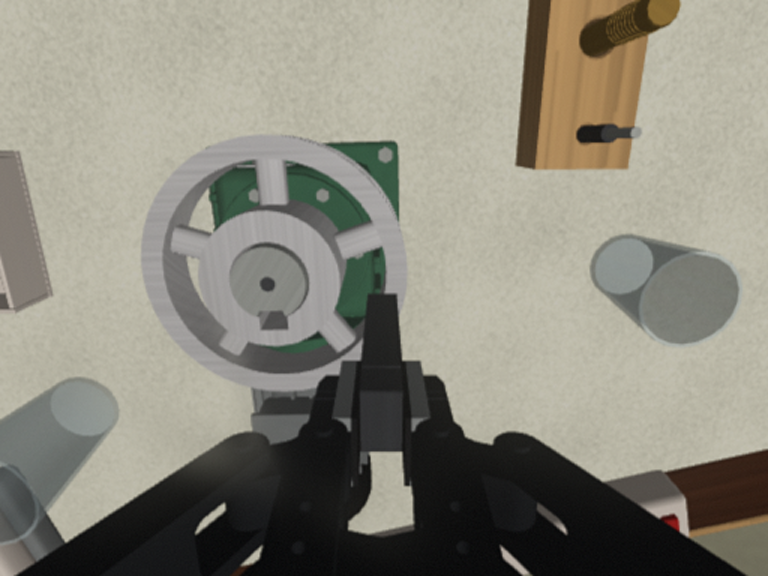

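```bash
python3 - <<'E'
from h import *
im=cv2.imread("pics/h.png");g=cv2.cvtColor(im,6)
np.set_printoptions(linewidth=250)
print(g[300:336:2,248:300:2])
def p(u,v,z):return atz("wrist",(u/1.5,v/1.5),z)[:2].round(1)
print("dimple",p(267,284,146),"kw",p(273,320,142))
# hub top circle via trace-free edge fit: hough around
c=cv2.HoughCircles(cv2.medianBlur(g[190:370,180:370],5),cv2.HOUGH_GRADIENT,1,200,param1=80,param2=20,minRadius=60,maxRadius=85);print("hub",c, [p(a[0]+180,a[1]+190,142) for a in c[0]] if c is not None else"")
c=cv2.HoughCircles(cv2.medianBlur(g[190:370,180:370],5),cv2.HOUGH_GRADIENT,1,200,param1=80,param2=20,minRadius=30,maxRadius=48);print("shaft",c, [p(a[0]+180,a[1]+190,146) for a in c[0]] if c is not None else"")
cv2.imwrite("pics/i.png",cv2.resize(im[260:350,210:330],None,fx=6,fy=6,interpolation=cv2.INTER_CUBIC))
E
```

```text
[[134 136 136 131 135 134 135 137 135 134 136 137 136 134 134 135 134 133 133 132 132 134 137 138 138 134]
 [136 134 133 134 133 135 136 135 134 133 137 137 134 135 134 134 133 134 133 131 132 137 140 138 135 134]
 [136 134 133 134 136 137 135 134 134 137 138 136 135 135 134 135 134 134 132 130 135 138 138 136 134 130]
 [133 134 135 134 134 137 135 134 133 137 137 133 135 134 133 132 132 133 131 133 138 138 138 136 130 105]
 [135 133 133 137 137 137 134 135 138 137 135 136 135 135 135 133 133 132 131 136 140 138 136 131 110 109]
 [132 132 135 137 138 133 125 127 131 130 130 125 121 120 120 112 109 119 135 139 138 138 131 115 124 157]
 [141 134 135 136 137 120  99 107 114 116 113  90  81  82  82  83  79  88 133 141 139 132 114 130 158 165]
 [155 146 140 137 133 106  98 110 113 112  98  81  79  79  79  77  77  76 114 135 126 131 146 158 163 163]
 [160 157 155 150 140 115 110 113 112 109  85  79  79  78  78  79  80  77  85 105 142 156 161 161 162 163]
 [159 159 160 161 160 149 119 112 114  96  79  79  77  78  79  78  78  78  80  95 149 162 160 161 162 163]
 [159 158 160 160 162 158 120 
[... 264 characters left out ...]
3 140 163 158 160 160 162]
 [159 158 160 159 159 161 132  97  79  80  79  79  81  79  79  78  77  75  76  74 135 164 159 160 161 162]
 [157 158 160 160 161 162 131  89  81  84  84  84  83  89  88  88  89  89  90  87 131 162 160 160 162 162]
 [157 158 157 160 160 160 147 135 137 138 133 134 137 140 137 138 140 142 144 141 153 162 161 159 159 162]
 [157 159 157 161 160 159 162 165 169 167 164 165 166 161 159 160 163 163 166 162 163 163 159 159 160 162]
 [156 159 159 160 161 157 162 163 166 167 161 162 165 160 157 157 160 162 164 162 162 163 160 159 160 161]]
dimple [567.6  16.9] kw [589.   11.6]
hub [[[83.5 94.5 74.4]]] [array([568.2,  13.7])]
shaft [[[86.5 93.5 41.4]]] [array([567.2,  16.8])]
```

View pics/i.png

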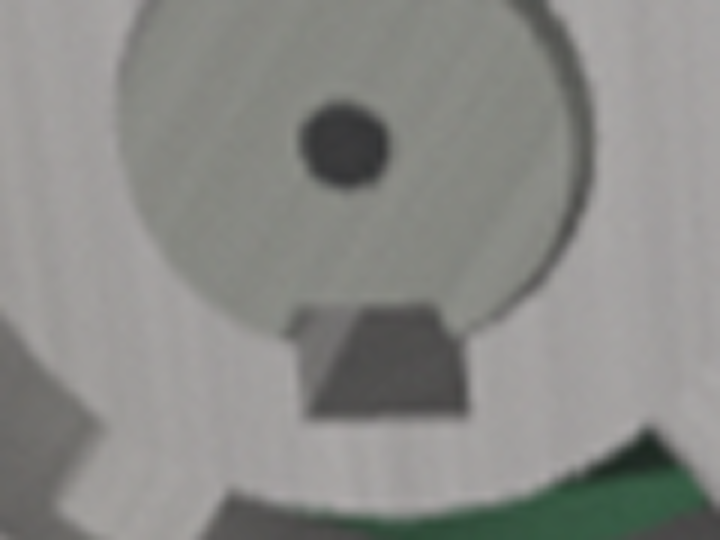

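```bash
python3 - <<'E'
from h import *
def p(c,r,z):return atz("wrist",((210+c/6)/1.5,(260+r/6)/1.5),z)[:2]
L,Rr=p(308,415,142),p(468,415,142); A,B=p(298,303,146),p(435,303,146); D=p(345,145,146)
l2,r2=p(300,350,142),p(465,350,142)
print("outer",L,Rr,np.linalg.norm(L-Rr)); d=L-Rr; print("y-dir",np.degrees(np.arctan2(-d[1],-d[0])))
print("flat",A,B,np.linalg.norm(A-B)); d=A-B; print("y-dir",np.degrees(np.arctan2(-d[1],-d[0])));
for a,b in((l2,L),(r2,Rr)): print("wall dir",np.degrees(np.arctan2(*(b-a)[::-1])))
M=(L+Rr)/2; v=M-D; print("D",D,"mid outer",M,"dist",np.linalg.norm(v),"dir",np.degrees(np.arctan2(v[1],v[0])))
print("flat mid",(A+B)/2,"dist",np.linalg.norm((A+B)/2-D))
P,T=tool();print(P)
E
```

```text
outer [592.37519325   3.49613008] [596.40603518  17.76684663] 14.829060571235177
y-dir 74.22737698156291
flat [580.58462623   7.96356404] [583.93275379  19.81622354] 12.316472517676926
y-dir 74.22612763717696
wall dir -13.869297329656437
wall dir -16.915162458521095
D [567.73696522  17.16453613] mid outer [594.39061421  10.63148835] dist 27.442625928286304 dir -13.77218914662005
flat mid [582.25869001  13.88989379] dist 14.886361985119414
[592.09495074  74.21476077 226.49324111]
```

```bash
python3 - <<'E'
from h import *
im=cv2.imread("pics/h.png");g=cv2.cvtColor(im,6)
np.set_printoptions(linewidth=250)
print(g[286:304:2,381]); 
for r in(298,306,314):print(r,g[r,358:406])
def p(u,v,z):return atz("wrist",(u/1.5,v/1.5),z)
P,T=tool();print((T.T@(p(381.5,294,167.8)-P)).round(1),(T.T@(p(288,329,142)-P)).round(1),(T.T@(p(261.3,329,142)-P)).round(1))
E
```

```text
[65 67 72 67 48 36 38 39 37]
298 [ 76  75  75  75  76  76  77  74  71  57  42  39  37  37  37  37  38  37  38  37  37  38  38  38  39  39  39  39  39  38  39  40  39  40  39  38  36  47  69 117 155 158 159 157 157 160 169 180]
306 [ 76  75  76  75  75  76  79  73  57  44  37  36  37  38  39  38  37  38  38  38  38  38  38  38  39  39  37  36  37  38  38  38  40  40  39  39  35  36  42  96 150 157 159 160 167 175 179 177]
314 [ 68  68  68  68  68  68  63  54  43  36  35  36  38  40  38  38  38  37  37  37  37  37  37  37  37  37  36  38  39  39  38  37  38  37  38  40  39  36  35  58 105 152 177 180 180 180 179 179]
[ 9.7 -1.2 58.7] [-19.4 -53.1  84.5] [-19.4 -68.   84.5]
```

Request:
step_arm:
  commands: "0 -0.8 -3 0 0 0 0; 0 -1.7 -5.95 0 0 0 0; 0 -1.7 -5.95 0 0 0 0; 0 -1.7 -5.95 1 0 0 0; 0 -1.7 -5.95 2 0 0 0; 0 -1.7 -5.95 2 0 0 0; 0 -1.7 -5.95 2 0 0 0; 0 -1.7 -5.95 2 0 0 0"
  newtons: 25

```text
time_s: 8.8
eef_pos: [592.3, 12.6, 206.2]
ee_rot: [-0.0, 0.137, 0.991, 0.0]
force: [-0.3, 1.1, -0.9]
grip_width: 0.151
grip_force: 51.5
```

```bash
python3 - <<'E'
from h import *
im=look([("key",147.7),("keyway",142),("key_head",230)])
cv2.imwrite("pics/j.png",cv2.cvtColor(im,cv2.COLOR_RGB2BGR))
P,T=tool()
g=cv2.cvtColor(im,7).astype(int);np.set_printoptions(linewidth=250)
print(g[176:230:2,225:285:2]); print(sense()["force"],sense()["grip_width"])
s=capture("side");cv2.imwrite("pics/k.png",cv2.cvtColor(s,4))
E
```

```text
key [251.7 195.5] 0.78 [582.   12.1 147.7]
key [473.3 167.9] 0.15 [604.7 167.9 147.7]
keyway [254.1 201.2] 0.93 [588.6  11.9 142. ]
keyway [472.6 167.9] 0.32 [607.  170.9 142. ]
key_head [253.5 271.3] 0.57 [593.3  10.1 230. ]
key_head [473.6 166.4] 0.45 [569.2 115.5 230. ]
tcp [592.4  12.1 206.6] yaw 74.16
[[121 135 130 130 131 133 131 130 132 130 133 134  64  57  56  57  57 125 136 134 133 134 131 132 131 129 137 138 100 157]
 [118 133 129 130 133 131 131 132 131 132 134 133 103  62  57  58 108 135 134 133 135 132 133 131 129 134 137 138  92 165]
 [133 127 131 133 134 130 130 131 131 135 134 130 132 128 119 122 135 136 131 134 131 133 132 130 132 137 136 131 111 168]
 [150 125 131 134 130 131 131 130 135 132 132 131 135 133 133 133 136 132 133 132 131 132 130 130 137 136 136 122 146 168]
 [161 123 133 133 129 131 132 133 133 131 130 133 133 132 132 135 134 132 131 133 131 131 129 134 137 136 132 104 162 166]
 [161 152 127 132 131 130 132 134 132 132 131 134 134 130 135 133 131 132 133 133 131 129 130 135 136 133 120 142 164 165]
 [159 160 132 127 129 130 132 133 131 132 133 136 132 
[... 1886 characters left out ...]
97  78  73  75  75  76  73]
 [135  62  56  56  57  59  58  62  71  40  33  36  35  33  34  35  32  33  34  33  35  74  76  76  77  75  74  75  74  73]
 [ 87  79  73  67  61  59  61  61  60  36  32  34  34  36  34  34  31  33  32  35  33  72  75  75  75  72  72  71  71  70]
 [ 79  79  77  75  76  73  68  63  62  35  34  34  32  32  33  34  33  33  32  33  32  70  75  72  71  71  71  70  70  72]
 [ 79  79  76  75  75  75  73  72  62  34  34  34  32  33  33  32  32  32  35  33  31  65  72  70  70  71  70  71  69  71]
 [ 80  79  74  73  72  72  70  72  61  32  33  34  33  31  33  32  33  31  32  34  31  63  71  70  70  71  72  71  72  70]]
[-0.6105492   0.23974738 -0.1085971 ] 0.1456920447491637
```

Request:
step_arm:
  commands: "0 0 0 0.2 0 0 0; 0 0 0 0.4 0 0 0; 0 0 0 0.6 0 0 0; 0 0 0 0.7 0 0 0; 0 0 0 0.8 0 0 0; 0 0 0 0.9 0 0 0; 0 0 0 0.9 0 0 0"
  newtons: 25

```text
time_s: 9.63
eef_pos: [592.4, 12.0, 197.1]
ee_rot: [-0.0, 0.138, 0.99, 0.0]
force: [0.4, 0.3, -2.2]
grip_width: 0.15
grip_force: 51.4
```

Request:
step_arm:
  commands: "0 0 0 0.2 0 0 0; 0 0 0 0.4 0 0 0; 0 0 0 0.6 0 0 0; 0 0 0 0.8 0 0 0; 0 0 0 0.9 0 0 0; 0 0 0 0.9 0 0 0"

```text
time_s: 10.13
eef_pos: [592.3, 12.0, 188.0]
ee_rot: [-0.0, 0.138, 0.99, 0.0]
force: [1.8, 1.6, -2.7]
grip_width: 0.152
grip_force: 51.4
```

Request:
step_arm:
  commands: "0 0 0 0.2 0 0 0; 0 0 0 0.4 0 0 0; 0 0 0 0.6 0 0 0; 0 0 0 0.8 0 0 0; 0 0 0 0.9 0 0 0; 0 0 0 0.9 0 0 0"

```text
time_s: 10.63
eef_pos: [592.3, 12.0, 179.0]
ee_rot: [-0.0, 0.138, 0.99, 0.0]
force: [1.3, 3.9, -1.6]
grip_width: 0.155
grip_force: 51.4
```

Request:
step_arm:
  commands: "0 0 0.04 0.1 0 0 0; 0 0 0.04 0.3 0 0 0; 0 0 0.04 0.5 0 0 0; 0 0 0.04 0.6 0 0 0; 0 0 0.04 0.7 0 0 0; 0 0 0.04 0.7 0 0 0"

```text
time_s: 11.13
eef_pos: [592.4, 12.2, 172.1]
ee_rot: [-0.0, 0.138, 0.99, -0.0]
force: [0.1, 0.5, -1.1]
grip_width: 0.151
grip_force: 51.6
```

Request:
step_arm:
  commands: "0 0 0 0.1 0 0 0; 0 0 0 0.2 0 0 0; 0 0 0 0.3 0 0 0; 0 0 0 0.4 0 0 0; 0 0 0 0.4 0 0 0"
  newtons: 20

```text
time_s: 11.55
eef_pos: [592.5, 12.2, 168.1]
ee_rot: [-0.0, 0.138, 0.99, -0.0]
force: [0.1, 1.2, -0.5]
grip_width: 0.154
grip_force: 51.6
```

Request:
step_arm:
  commands: "0 0 0 0.1 0 0 0; 0 0 0 0.2 0 0 0; 0 0 0 0.25 0 0 0; 0 0 0 0.25 0 0 0"

```text
time_s: 11.88
eef_pos: [592.4, 12.3, 165.7]
ee_rot: [-0.0, 0.138, 0.99, 0.0]
force: [0.6, 2.5, -0.2]
grip_width: 0.151
grip_force: 51.7
```

```bash
python3 -c "
from h import *
s=sense();print(s['force'],s['wrist_torque'],s['eef_pos'])"
```

```text
[ 0.5789387   2.53271238 -0.20620604] [ 0.24288147  0.05282331 -0.02147378] [592.40008044  12.28372083 165.65018297]
```

Request:
step_arm:
  commands: "0 0 0.02 0.1 0 0 0; 0 0 0.02 0.2 0 0 0; 0 0 0.02 0.25 0 0 0; 0 0 0.02 0.25 0 0 0"

```text
time_s: 12.22
eef_pos: [592.3, 12.4, 163.1]
ee_rot: [-0.0, 0.138, 0.99, -0.0]
force: [-0.8, 1.0, 2.2]
grip_width: 0.149
grip_force: 51.8
```

Request:
step_arm:
  commands: "0 0 0 0.1 0 0 0; 0 0 0 0.2 0 0 0; 0 0 0 0.2 0 0 0"

```text
time_s: 12.47
eef_pos: [592.3, 12.5, 161.1]
ee_rot: [-0.0, 0.138, 0.99, -0.0]
force: [-3.9, 1.5, 2.0]
grip_width: 0.153
grip_force: 51.9
```

Request:
step_arm:
  commands: "0 0.04 0 0.05 0 0 0; 0 0.04 0 0.1 0 0 0; 0 0.04 0 0.15 0 0 0; 0 0.04 0 0.15 0 0 0"

```text
time_s: 12.8
eef_pos: [592.1, 12.5, 159.9]
ee_rot: [0.0, 0.138, 0.99, -0.0]
force: [-3.4, -0.2, 3.5]
grip_width: 0.15
grip_force: 52.1
```

Request:
step_arm:
  commands: "0 0.03 0 0.05 0 0 0; 0 0.03 0 0.1 0 0 0; 0 0.03 0 0.15 0 0 0; 0 0.03 0 0.15 0 0 0"

```text
time_s: 13.13
eef_pos: [592.0, 12.6, 158.6]
ee_rot: [0.0, 0.138, 0.99, -0.0]
force: [-3.6, 1.5, 6.0]
grip_width: 0.151
grip_force: 52.5
```

Request:
step_arm:
  commands: "0.5 0 0 0 0 0 0; 0.5 0 0 0 0 0 0; 0.5 0 0 0 0 0 0; 0.5 0 0 0 0 0 0; 0.5 0 0 -2 0 0 0; 0.5 0 0 -5 0 0 0; 0.5 0 0 -8 0 0 0; 0.5 0 0 -8 0 0 0; 0.5 0 0 -8 0 0 0; 0.5 0 0 -8 0 0 0; 0.5 0 0 -8 0 0 0"

```text
time_s: 14.05
eef_pos: [591.5, 12.7, 236.9]
ee_rot: [-0.001, 0.138, 0.99, 0.0]
force: [0.3, 0.8, 0.5]
grip_width: 0.503
grip_force: 0.0
```

```bash
python3 - <<'E'
from h import *
print(sense()["force"])
im=look([("key_head",183),("key",100)])
cv2.imwrite("pics/l.png",cv2.cvtColor(im,4))
capture("side"); capture("top")
r=[]
for c in("side","top"):
    x=spot_point(c,"key_head"); print(c,[(np.round(a["xy"],1),round(a["score"],2)) for a in x[:2]])
    if x:r.append(ray(c,x[0]["xy"]))
r.append(ray("wrist",spot_point("wrist","key_head")[0]["xy"]));print(tri(r[::2]))
print([proj("side",[592,11,z]).round(1) for z in (170,183,195)])
E
```

```text
[0.25341638 0.83213982 0.52652046]
key_head [254.8 212.1] 0.83 [592.2  11.5 183. ]
tcp [591.6  12.7 237.4] yaw 74.14
side [(array([232.3, 172.3]), 0.56), (array([212.1, 293.1]), 0.54)]
top [(array([172. , 188.2]), 0.39), (array([162.9, 148.1]), 0.23)]
(array([589.9565583 ,  12.25482432, 191.09906382]), [np.float64(0.048672112499100036), np.float64(0.04867211249925259)])
[array([232. , 178.8]), array([231.9, 174.6]), array([231.9, 170.6])]
```

Request:
step_arm:
  commands: "0.5 0 0 -3 0 0 0; 0.5 2.6 3.1 -3 0 0 0; 0.5 5.2 6.2 -3 0 0 0; 0.5 7.8 9.3 -3 0 0 0; 0.5 10.4 12.4 -3 0 0 0; 0.5 13 15.5 0 0 0 0; 0.5 15.5 18.5 2 0 0 0; 0.5 16.1 19.6 4.7 0 0 0; 0.5 16.1 19.6 4.7 0 0 0; 0.5 16.1 19.6 4.7 0 0 0; 0.5 16.1 19.6 4.7 0 0 0; 0.5 16.1 19.6 4.7 0 0 0"
  newtons: 100

```text
time_s: 15.45
eef_pos: [491.7, 244.5, 192.7]
ee_rot: [0.001, 0.139, 0.99, 0.0]
force: [-0.4, 0.1, -0.7]
grip_width: 0.501
grip_force: 0.0
```

```bash
python3 - <<'E'
from h import *
im=look([("drift_mid",95),("drift",10),("drift_hole",50),("pin_punch",10)])
P,T=tool();print(T.T@(atz("wrist",spot_point("wrist","drift_mid")[0]["xy"],95)-P))
g=cv2.cvtColor(im,7).astype(int)
# brass mask
h=cv2.cvtColor(im,cv2.COLOR_RGB2HSV);t=trace("wrist","drift_mid")
if t: 
    m=t[0]["mask"];ys,xs=np.nonzero(m);print(t[0]["score"],t[0]["rect"])
    for r in range(ys.min(),ys.max()+1,4):
        c=xs[ys==r]; 
        if len(c):print(r,c.min(),c.max())
E
```

```text
drift [256.  169.5] 0.91 [492.  245.3  10. ]
drift_hole [252.8 179.8] 0.88 [491.6 241.8  50. ]
pin_punch [254.4 217.6] 0.59 [546.6 228.   10. ]
pin_punch [101.5 269.9] 0.44 [562.2  26.   10. ]
tcp [491.  244.7 191.8] yaw 74.09Traceback (most recent call last):
  File "<stdin>", line 3, in <module>
IndexError: list index out of range
```

Request:
step_arm:
  commands: "0.5 0 0 4 0 0 0; 0.5 0 0 8 0 0 0; 0.5 0 0 10.5 0 0 0; 0.5 0 0 11.4 0 0 0; 0.5 0 0 11.4 0 0 0; 0.5 0 0 11.4 0 0 0; 0 0 0 11.4 0 0 0; 0 0 0 11.4 0 0 0; 0 0 0 11.4 0 0 0; 0 0 0 11.4 0 0 0; 0 0 0 11.4 0 0 0"
  newtons: 100

```text
time_s: 16.67
eef_pos: [491.7, 245.6, 79.3]
ee_rot: [0.002, 0.138, 0.99, 0.001]
force: [-0.1, -0.5, 6.6]
grip_width: 0.183
grip_force: 97.4
```

Request:
step_arm:
  commands: "0 0 0 -3 0 0 0; 0 0 0 -7 0 0 0; 0 0 0 -11 0 0 0; 0 0 0 -15 0 0 0; 0 -2 -2 -18 0 0 0; 0 -4 -4.7 -21 0 0 0; 0 -6.5 -7.8 -21 0 0 0; 0 -9 -11 -21 0 0 0; 0 -11.5 -14 -21 0 0 0; 0 -14 -17 -21 0 0 0; 0 -16 -19.6 -21 0 0 0; 0 -16 -19.6 -21 0 0 0; 0 -16 -19.6 -21 0 0 0; 0 -16 -19.6 -21 0 0 0; 0 -16 -19.6 -21 0 0 0"

```text
time_s: 17.92
eef_pos: [590.6, 14.0, 287.8]
ee_rot: [0.0, 0.137, 0.991, 0.0]
force: [0.8, 0.5, -1.6]
grip_width: 0.178
grip_force: 98.2
```

```bash
python3 - <<'E'
from h import *
s=sense();print(s["force"],s["grip_width"])
im=look([("key_head",187),("drift",220),("drift_mid",305)])
cv2.imwrite("pics/m.png",cv2.cvtColor(im,4))
P,T=tool();k=np.array(camera_model("wrist")["eye"])
for l,z in(("drift",219),("key_head",187)):
    a=spot_point("wrist",l)
    if a:print(l,(T.T@(atz("wrist",a[0]["xy"],z)-P)).round(1))
capture("side");r=[]
for l in("key_head","drift"):
    x=spot_point("side",l);y=spot_point("wrist",l); print(l,[(np.round(a["xy"],1),round(a["score"],2)) for a in x[:2]])
    if x and y: print(tri([ray("side",x[0]["xy"]),ray("wrist",y[0]["xy"])]))
for l in("key","drift"):
  t=trace("wrist",l);print(l,t and (t[0]["score"],t[0]["rect"]))
E
```

```text
[ 0.80154287  0.48601887 -1.59643279] 0.1781744934176239
key_head [250.6 191.6] 0.76 [589.8   9.7 187. ]
drift [254.9 206. ] 0.73 [591.8  12.8 220. ]
drift [255.2 260.2] 0.7 [6.369e+02 4.000e-01 2.200e+02]
drift_mid [252.8 261.4] 0.87 [589.6  11.9 305. ]
tcp [590.7  13.7 287.6] yaw 74.21
drift [-1.7 -0.9 68.6]
key_head [ -0.3  -4.7 100.6]
key_head [(array([151.6, 272.5]), 0.65), (array([232.3, 172.3]), 0.45)]
(array([ 801.79812231,   17.89072265, -265.38047403]), [np.float64(90.58631856649276), np.float64(90.58631856649288)])
drift [(array([230.9, 161.4]), 0.5)]
(array([592.33519559,  12.68468588, 222.53282644]), [np.float64(1.4533484732578452), np.float64(1.4533484732579207)])
key (0.89, [254.5, 183.2, 16.4, 28.5])
drift (0.65, [254.4, 251.9, 31.7, 112.8])
```

View pics/m.png

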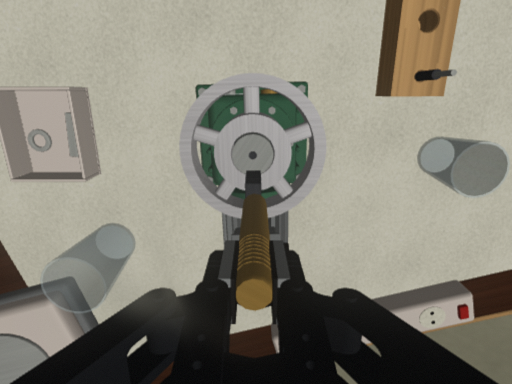

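Request:
step_arm:
  commands: "0 0 0 1 0 0 0; 0 0 0 2 0 0 0; 0 0 0 2.3 0 0 0; 0 0 0 2.3 0 0 0; 0 0 0 2.3 0 0 0"

```text
time_s: 18.98
eef_pos: [590.9, 12.9, 264.0]
ee_rot: [-0.0, 0.138, 0.99, 0.0]
force: [0.3, 0.7, -1.3]
grip_width: 0.185
grip_force: 98.2
```

Request:
step_arm:
  commands: "0 0 0 0.1 0 0 0; 0 0 0 0.2 0 0 0; 0 0 0 0.2 0 0 0; 0 0 0 0.2 0 0 0"

```text
time_s: 19.32
eef_pos: [590.9, 12.9, 262.4]
ee_rot: [0.0, 0.138, 0.99, -0.0]
force: [0.6, -0.7, -1.1]
grip_width: 0.182
grip_force: 98.2
```

Request:
step_arm:
  commands: "0 0 0 0.1 0 0 0; 0 0 0 0.15 0 0 0; 0 0 0 0.15 0 0 0; 0 0 0 0.15 0 0 0"

```text
time_s: 19.65
eef_pos: [590.9, 12.9, 260.8]
ee_rot: [-0.0, 0.138, 0.99, 0.0]
force: [-0.6, -0.5, -1.8]
grip_width: 0.18
grip_force: 98.2
```

Request:
step_arm:
  commands: "0 0 0 0.1 0 0 0; 0 0 0 0.15 0 0 0; 0 0 0 0.15 0 0 0; 0 0 0 0.15 0 0 0"

```text
time_s: 19.98
eef_pos: [590.9, 12.9, 259.3]
ee_rot: [-0.0, 0.138, 0.99, 0.0]
force: [-0.2, 1.3, -1.6]
grip_width: 0.179
grip_force: 98.3
```

Request:
step_arm:
  commands: "0 0 0 0.1 0 0 0; 0 0 0 0.15 0 0 0; 0 0 0 0.15 0 0 0; 0 0 0 0.15 0 0 0"

```text
time_s: 20.32
eef_pos: [590.9, 12.9, 257.7]
ee_rot: [-0.0, 0.138, 0.99, 0.0]
force: [0.8, 0.0, -1.3]
grip_width: 0.181
grip_force: 98.3
```

Request:
step_arm:
  commands: "0 0 0 0.1 0 0 0; 0 0 0 0.15 0 0 0; 0 0 0 0.15 0 0 0; 0 0 0 0.15 0 0 0"

```text
time_s: 20.65
eef_pos: [590.9, 12.9, 256.2]
ee_rot: [-0.0, 0.138, 0.99, 0.0]
force: [-0.0, 0.3, -0.9]
grip_width: 0.181
grip_force: 98.3
```

Request:
step_arm:
  commands: "0 0 0 0.1 0 0 0; 0 0 0 0.1 0 0 0; 0 0 0 0.2 0 0 0; 0 0 0 0.2 0 0 0; 0 0 0 0.2 0 0 0"

```text
time_s: 21.07
eef_pos: [591.1, 12.9, 255.4]
ee_rot: [0.001, 0.138, 0.99, -0.0]
force: [-1.2, 1.4, 6.3]
grip_width: 0.186
grip_force: 99.2
```

Request:
step_arm:
  commands: "0 0 0 0 0 0 0; 0 0 0 0 0 0 0; 0 0 0 0 0 0 0"

```text
time_s: 21.32
eef_pos: [591.1, 12.9, 255.4]
ee_rot: [0.001, 0.138, 0.99, -0.0]
force: [-0.7, 0.6, 7.3]
grip_width: 0.182
grip_force: 99.2
```

Request:
step_arm:
  commands: "0 0 0 0.05 0 0 0; 0 0 0 0.05 0 0 0; 0 0 0 0.05 0 0 0"

```text
time_s: 21.57
eef_pos: [591.2, 12.9, 255.4]
ee_rot: [0.001, 0.138, 0.99, -0.0]
force: [-1.6, 0.2, 9.2]
grip_width: 0.179
grip_force: 99.3
```

Request:
step_arm:
  commands: "0 0 0 0.06 0 0 0; 0 0 0 0.1 0 0 0; 0 0 0 0.1 0 0 0; 0 0 0 0.1 0 0 0"

```text
time_s: 21.9
eef_pos: [591.3, 12.9, 255.3]
ee_rot: [0.002, 0.138, 0.99, -0.0]
force: [-2.4, 0.7, 13.7]
grip_width: 0.181
grip_force: 99.9
```

Request:
step_arm:
  commands: "0 0 0 0.06 0 0 0; 0 0 0 0.06 0 0 0; 0 0 0 0.06 0 0 0"

```text
time_s: 22.15
eef_pos: [591.4, 12.8, 255.1]
ee_rot: [0.002, 0.138, 0.99, -0.0]
force: [-3.9, 0.7, 15.2]
grip_width: 0.183
grip_force: 100.3
```

Request:
step_arm:
  commands: "0 0 0 0.03 0 0 0; 0 0 0 0.03 0 0 0; 0 0 0 0.03 0 0 0"

```text
time_s: 22.4
eef_pos: [591.5, 12.8, 255.1]
ee_rot: [0.003, 0.138, 0.99, -0.0]
force: [-3.5, 0.2, 16.7]
grip_width: 0.18
grip_force: 100.3
```

Request:
step_arm:
  commands: "0 0 0 -1 0 0 0; 0 0 0 -3 0 0 0; 0 0 0 -4 0 0 0; 0 0 4 -4 0 0 0; 0 0 6 -4 0 0 0; 0 0 6 -4 0 0 0; 0 0 6 -4 0 0 0; 0 0 6 -4 0 0 0"

```text
time_s: 23.07
eef_pos: [607.2, 70.1, 291.6]
ee_rot: [-0.0, 0.138, 0.99, -0.0]
force: [-0.2, -0.3, -2.5]
grip_width: 0.179
grip_force: 98.4
```

```bash
python3 - <<'E'
from h import *
s=sense();print(s["force"],s["grip_width"])
im=look([("key_head",179),("drift",227),("keyway",142)])
cv2.imwrite("pics/n.png",cv2.cvtColor(im,4));np.save("n.npy",im)
t=trace("wrist","key");P,T=tool()
for a in t[:1]:
    m=a["mask"];ys,xs=np.nonzero(m);print(a["score"],a["rect"])
    for r in range(ys.min(),ys.max()+1,3):
        c=xs[ys==r]; print(r,c.min(),c.max(),end="; ")
print()
# predicted upright key, depth 46.5: corners in key frame
yaw=np.radians(-15.8);ex=np.array([np.cos(yaw),np.sin(yaw),0]);ey=np.array([-ex[1],ex[0],0]);C=np.array([588.0,11.9,0])-6.5*ex+np.array([0,0,95.5])
for n,x,y,z in[("flat mouth",0,0,46.5),("flat top",0,0,91),("nose top",22,0,91),("nose bot",22,0,75)]:
    print(n,[proj("wrist",C+ex*x+ey*yy+np.array([0,0,z])).round(1).tolist() for yy in(-7,7)],proj("side",C+ex*x+np.array([0,0,z])).round(1))
capture("side");print([(x["xy"],x["score"]) for x in spot_point("side","key_head")])
t=trace("side","key");print([(a["rect"],a["score"]) for a in t])
E
```

```text
[-0.2346054  -0.28748067 -2.48918732] 0.17872382350501004
key_head [189.2 187.5] 0.68 [591.   12.1 179. ]
key_head [199.1 142.9] 0.65 [555.5  33.8 179. ]
drift [255.9 206.9] 0.59 [608.2  69.4 227. ]
keyway [194.  176.7] 0.75 [590.2   9.8 142. ]
tcp [607.2  69.8 291.9] yaw 74.08
0.59 [190.2, 186.2, 26.5, 36.2]
169 189 190; 172 185 201; 175 182 202; 178 180 202; 181 178 201; 184 179 200; 187 179 199; 190 179 197; 193 180 197; 196 180 198; 199 180 196; 202 182 194; 
flat mouth [[187.8, 167.9], [201.7, 167.9]] [234.6 189.3]
flat top [[177.3, 179.6], [193.4, 179.6]] [234.6 174.9]
nose top [[179.3, 203.4], [195.0, 203.4]] [229.2 171.8]
nose bot [[183.2, 197.7], [198.1, 197.7]] [229.2 177. ]
[([231.7, 176.7], 0.59)]
[([232.5, 180.3, 7.4, 14.2], 0.66)]
```

Request:
step_arm:
  commands: "0 3 2.6 0 0 0 0; 0 6 5.2 0 0 0 0; 0 9 7.8 0 0 0 0; 0 12 10.4 0 0 0 0; 0 15 13 0 0 0 0; 0 15.95 13.75 3 0 0 0; 0 15.95 13.75 7 0 0 0; 0 15.95 13.75 11 0 0 0; 0 15.95 13.75 14 0 0 0; 0 15.95 13.75 14 0 0 0; 0 15.95 13.75 14 0 0 0; 0 15.95 13.75 14 0 0 0; 0 15.95 13.75 14 0 0 0; 0 15.95 13.75 14 0 0 0"

```text
time_s: 24.63
eef_pos: [492.3, 246.6, 153.9]
ee_rot: [0.002, 0.138, 0.99, 0.001]
force: [0.2, 0.1, -1.1]
grip_width: 0.182
grip_force: 98.6
```

```bash
python3 - <<'E'
from h import *
im=look([("drift_hole",50),("drift",83)])
P,T=tool();print(plan([491.6,245.5,79.5],np.radians(74.1)),sense()["force"])
for l,z in(("drift_hole",50),("drift",83)):
    a=spot_point("wrist",l)
    if a:print(l,(T.T@(atz("wrist",a[0]["xy"],z)-P)).round(1))
E
```

```text
drift_hole [250.9 189.6] 0.78 [490.2 242.9  50. ]
drift [253.9 203.2] 0.89 [491.3 245.1  83. ]
drift [ 82.1 286.7] 0.21 [523.8  85.1  83. ]
tcp [491.8 246.5 152.8] yaw 74.14
(array([-4.000e-03, -1.110e-01,  7.325e+00]), array([0.0007, 0.0013, 0.0007])) [-0.60771766  0.31573098 -1.62405883]
drift_hole [  1.1  -4.2 102.7]
drift [ 0.6 -1.7 69.8]
```

Request:
step_arm:
  commands: "0 0 -0.15 0.5 0 0 0; 0 0 -0.15 1.5 0 0 0; 0 0 -0.15 2.5 0 0 0; 0 0 -0.15 3.3 0 0 0; 0 0 -0.15 3.8 0 0 0; 0 0 -0.15 4.2 0 0 0; 0 0 -0.15 4.2 0 0 0"

```text
time_s: 25.47
eef_pos: [490.7, 244.9, 108.9]
ee_rot: [-0.001, 0.138, 0.99, -0.0]
force: [0.0, 0.3, -1.7]
grip_width: 0.187
grip_force: 98.6
```

Request:
step_arm:
  commands: "0 0 0 0.6 0 0 0; 0 0 0 1.2 0 0 0; 0 0 0 1.8 0 0 0; 0 0 0 2.3 0 0 0; 0 0 0 2.6 0 0 0; 0 0 0 2.7 0 0 0; 0 0 0 2.7 0 0 0"

```text
time_s: 26.05
eef_pos: [491.0, 245.0, 82.7]
ee_rot: [-0.0, 0.138, 0.99, -0.0]
force: [0.2, 0.6, -1.4]
grip_width: 0.179
grip_force: 98.6
```

Request:
step_arm:
  commands: "0 0 0 0.15 0 0 0; 0 0 0 0.25 0 0 0; 0 0 0 0.25 0 0 0; 0.5 0 0 0.25 0 0 0; 0.5 0 0 0.25 0 0 0; 0.5 0 0 0.25 0 0 0; 0.5 0 0 0.25 0 0 0; 0.5 0 0 0.25 0 0 0; 0.5 0 0 -3 0 0 0; 0.5 0 0 -7 0 0 0; 0.5 0 0 -11 0 0 0; 0.5 0 0 -14 0 0 0; 0.5 0 0 -14 0 0 0; 0.5 0 0 -14 0 0 0; 0.5 0 0 -14 0 0 0"

```text
time_s: 27.3
eef_pos: [490.6, 244.9, 221.9]
ee_rot: [-0.001, 0.138, 0.99, -0.0]
force: [-0.5, 0.3, -0.8]
grip_width: 0.497
grip_force: 0.0
```

```bash
python3 - <<'E'
from h import *
print(sense()["force"],sense()["grip_width"],sense()["grip_force"])
look([("drift_hole",50),("drift",10),("drift_mid",95)])
capture("side");capture("top")
for l in("drift","drift_mid","key_head"):
    for c in("side","top"):print(l,c,[(np.round(x["xy"],1).tolist(),round(x["score"],2)) for x in spot_point(c,l)[:1]])
E
```

```text
[-0.4839569   0.29623844 -0.76504974] 0.4968748048758985 0.0
drift_hole [255.6 173.3] 0.92 [491.9 244.5  50. ]
drift_mid [255.5 182.6] 0.88 [490.  244.9  95. ]
drift_mid [ 73.2 301.8] 0.54 [565.   19.4  95. ]
tcp [490.7 244.9 221.7] yaw 74.14
drift side [([211.5, 292.7], 0.79)]
drift top [([165.3, 209.5], 0.59)]
drift_mid side [([215.6, 264.6], 0.5)]
drift_mid top [([158.1, 203.6], 0.61)]
key_head side [([232.4, 175.5], 0.49)]
key_head top [([252.7, 151.9], 0.64)]
```

```bash
python3 -c "
from rig import *
print(finish_job())"
```

```text
the job is handed in; nothing more can be done
None
```

I drove the key into the keyway to about 46 mm deep with a push of about 18 N, nose outwards and upright. The drift is back in its hole, nothing else was touched, and the job is handed in; no verdict came back.

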